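Wind down the wing screw of a small press with fingertip strokes

ROBOT

A 6-joint arm with a two-finger parallel gripper is mounted at the origin on a cart in front of the work surface, level with it; the furniture and walls round the work are solid. World frame = base frame: x ahead of the robot, y to its left, z up, the work surface at z = 0. Lengths are in m, angles in rad, forces in N, time in s.
With the tool pointing down it reaches from about 0.15 to 0.775 m from the base axis. Payload 6.1 kg.
Tool frame: the origin (TCP) lies between the finger pads; the fingertips stand arm.tip_extent ahead of it and the grasp point (between the pads) lies 5 mm behind it (arm.tip_extent is the distance from the TCP to the fingertips, in m); x points along the fingers, z is the direction in which the jaws open and shut, and the axes are right-handed (so a half turn about x gives the same grasp; the last joint's range is limited). The gripper opens to 85 mm and grips with 20 to 120 N. Pads are 22 mm wide; open, the fingers measure 114 mm over their backs; the gripper's body (76 mm by 85 mm) begins 54 mm behind the grasp point. The pads swing forward as they close: fully open they stand 13 mm farther back than shut.
Start: joints at [1.197, 0.126, -0.04, 1.405, 0, 1.571], TCP at [0.192, 0.489, 0.245] pointing down, gripper open.
Joint ranges: [-2.72, 2.72], [-0.95, 1.95], [-1.27, 1.35], [-1.78, 2.02], [-1.46, 1.47], [-3.14, 3.14]. Speed limits (rad/s): [2.39, 2.39, 3.01, 3.14, 3.14, 3.14].

INTERFACE

Orientations are given as a unit quaternion [w, x, y, z].
In Python, from cell import arm, inverse_kinematics, imaging, order gives the robot as it stands. Calls block until the motion is done:
- arm.movep(position, orientation): joint-space move of the TCP to a pose.
- arm.move_linear(position, frame=None, feed=0.15): straight line of the TCP; frame=None keeps the orientation; feed is the mean speed in m/s.
- arm.move_joints(angles): joint-space move.
- arm.release() and arm.clamp(): open the fingers fully, or close them until they stop; the grip force is fixed at half the most.
- arm.dwell(seconds).
- inverse_kinematics(position, orientation): joint angles nearest the present ones, or None.
- arm.state(): the state.
- imaging.capture(name): name is "scene" or "top" or "wrist"; returns a dict with "pixels" (480x640x3 uint8, red, green, blue), "range_z" (480x640 float32, m along the optical axis (not along the pixel's ray), 0 where there is no reading), "mtx" (3x3 intrinsics, pixels), "view" (4x4, takes a point from world to camera coordinates); the wrist camera has in their place "T_tool_cam" (4x4, takes a point from camera to tool coordinates, whose origin is the TCP and whose axes are the tool frame's). Camera axes: x right, y down, z forward; pixel columns grow to the right and rows downward; lengths in m; the calibration is good to about 2 mm. A picture is of the moment at which its call begins: read the wrist's pose just before it.
A pose or a line that the arm cannot do raises arm.IKError and nothing moves.
- order.hand_in(): hands the job in, once; it reports no verdict.
The state is a dict: "t": time; "qpos": joint angles; "joint_vel": joint speeds; "effort": joint torques, N m; "tool_pos": TCP position; "eef_rot": TCP orientation; "wrist_force": force on the tool from outside, world axes, zero at the start; "ft_torque": the same for the moment, N m; "gripper_width": opening from 0.0 (shut) to 1.0 (fully open).
Only numpy, scipy, OpenCV 4.12 (cv2) and the standard library are available. Lean on these libraries where they do the work, as an engineer would, in place of code of your own. Each camera call takes 0.05 s, during which the arm holds its last target. There are 200 camera calls.

TASK

A salve tin stands under the foot of the small blue screw press. Wind the press's orange wing screw clockwise (seen from above) until it is fully down, by gently pushing its wings round with the fingertips, stroke after stroke, so that the foot presses on the tin's lid and holds it. Do not pinch or grip the screw, do not lift or shift the tin, leave the things standing around alone, and finish clear of the press.

Things in the scene. Friction and masses are not known exactly. Their poses are not given: they have to be found in the camera images.
- press: Blue C-shaped screw press, fixed to the table. Origin on the underside of its base, on the vertical axis of the screw; z up, x towards its column. Base 117 x 90 mm, 14 mm thick (x -42 to +75, y -45 to +45).
- column_top (a point): Top of the press's column, at x = 59, z = 138 mm in the press's frame. The column behind the screw is 26 x 40 mm (x 46 to 72, y -20 to +20) and rises higher than the wings, so a finger cannot circle the screw all the way round: push over the open part, go back, push again.
- press_arm_top (a point): Where the screw's axis leaves the flat top of the press's arm, 93 mm above the press's origin (arm underside at 75 mm). The arm is 32 mm wide and runs from the column to x = -32 mm. A fingertip 8 mm above this top meets the wings at every height of the screw.
- wing_screw (a joint): Turn of the orange wing screw (rad), growing clockwise seen from above; 9.42 is fully down (hard stop), 0 fully up; starts between 0 and 2.6. It sinks 8 mm per turn. Turns loosely (friction about 0.04 N m, 1 to 2 N at the wings), stays where left. At 0 the two wings point along the press's +y and -y; at v they are turned v clockwise from there.
- screw_centre (a point): Point on the axis of the orange wing screw, 16 mm above the underside of its hub, half-way up the wings; sinks with the screw (fully down, the hub sits on a 1 mm washer on the arm). Hub 22 mm across. Two opposite wings, 6 to 7 mm thick, reach 39 mm out from the axis and stand from 5 to 31 mm above the hub's underside.
- wing_end (a point): Outer end of one of the two equal wings, 39 mm from the axis, half-way up. The wings sit on a rubber bush in the hub, which gives about 0.8 rad per N m: hardly while the screw turns freely, noticeably when it is pushed on against its stop; they spring back when released.
- spindle: The press's screw as a whole, which only slides up and down: it carries the wing screw above the arm and the foot below. Origin on the axis at the hub's underside.
- foot: Round black rubber foot 32 mm across below the arm, on a spring of 2 N/mm on the spindle. Origin at the centre of its underside. It is 8 mm above the tin's lid with the screw at 0, meets the lid at about 6.3 rad, and presses on it with about 8 N when the screw is fully down.
- tin: Round aluminium salve tin, 59 mm across, 28 mm high, loose, standing between three short locating pins on the press's base under the foot. Origin at the centre of its underside.
- dropper: Blue dropper bottle, 33 mm across, 106 mm high, loose, standing on the plywood sheet: a bystander.
- vial: Small vial with a red cap, 26 mm across, 67 mm high, loose, standing on the plywood: a bystander.
- cap: White bottle cap, 33 mm across, 10 mm high, loose on the plywood: a bystander.
- bung: Red-brown rubber bung, 31 mm across, 26 mm high, loose on the plywood: a bystander.

How it is judged:
By the outcome, as a careful person would: the job done as asked, in the order asked, and still so for the second after the job is handed in, with the robot touching nothing.
It also fails if it takes over 64 s, if anything falls off the work surface, if the arm or the gripper's body presses on something with over 40 N, if the wrist force passes 120 N, or if a joint passes its speed limit or range.

## Working session

There is one attempt and no reset: what is moved stays moved. The work goes in short steps, each a Python script; the robot and the scene stay as the last script left them, time stands still between calls to the robot, and variables do not carry over. Pictures are saved under pics/ and viewed, on a budget of 10 in all, crops included, one or two more only if the job needs it, and the job is handed in when it is done.

```bash
mkdir -p pics; ls; python3 - <<'E'
from cell import arm, imaging
import cv2,numpy as np
s=arm.state();print({k:np.round(v,3) for k,v in s.items()},arm.tip_extent)
ims=[]
for n in("scene","top"):
    c=imaging.capture(n);np.savez(f"pics/{n}.npz",**c);ims.append(c["pixels"]);print(n,c["mtx"].round(1).tolist(),c["view"].round(3).tolist())
    cv2.imwrite(f"pics/{n}.png",c["pixels"][...,::-1])
E
```

```text
pics
{'t': np.float64(0.0), 'qpos': array([ 1.197,  0.126, -0.041,  1.405,  0.   ,  1.571]), 'joint_vel': array([ 0.001, -0.001, -0.001, -0.001, -0.001,  0.   ]), 'effort': array([-1.0000e-03, -4.3592e+01,  3.5292e+01,  1.7000e-02, -0.0000e+00,
        0.0000e+00]), 'tool_pos': array([0.192, 0.488, 0.245]), 'eef_rot': array([ 0.584, -0.399,  0.585,  0.398]), 'wrist_force': array([ 0.331,  0.716, -0.684]), 'ft_torque': array([-0.005,  0.044,  0.021]), 'gripper_width': np.float64(0.997)} 0.014
scene [[597.2, 0.0, 313.4], [0.0, 597.2, 236.8], [0.0, 0.0, 1.0]] [[0.03, 0.999, -0.015, -0.111], [0.748, -0.032, -0.663, -0.371], [-0.663, 0.009, -0.749, 1.353], [0.0, 0.0, 0.0, 1.0]]
top [[462.0, 0.0, 316.1], [0.0, 462.0, 237.0], [0.0, 0.0, 1.0]] [[-0.0, -1.0, -0.004, 0.11], [-0.998, 0.001, -0.056, 0.587], [0.056, 0.004, -0.998, 0.916], [0.0, 0.0, 0.0, 1.0]]
```

View pics/top.png

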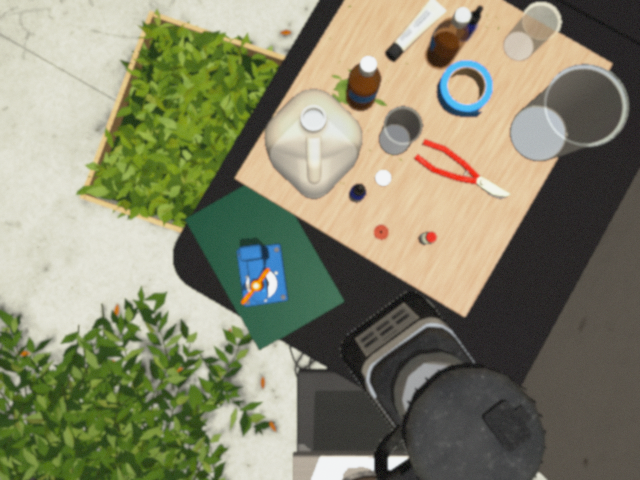

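View pics/scene.png

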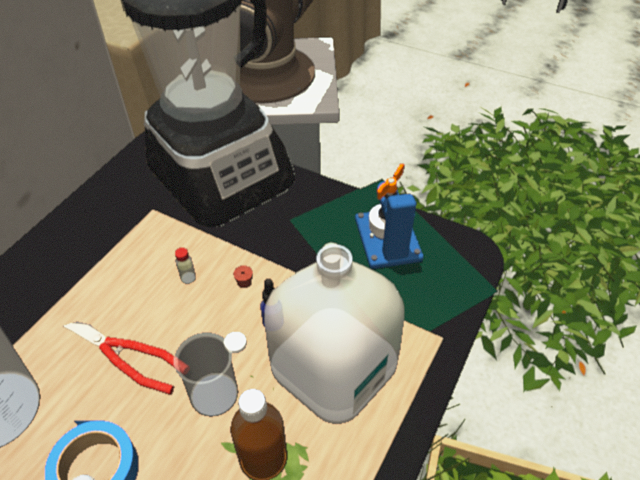

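The top view shows the press at about (262,278) with its orange wings running (243,300) to (277,270) and its column towards image-up. The scene view shows the press at (390,225) with the screw raised at (390,180). The bystanders and the jug are well away from it. Next I'll take a coarse fix, then move the wrist camera over the press.

```bash
cat > h.py <<'E'
import numpy as np, cv2
from cell import arm, imaging, inverse_kinematics
from scipy.spatial.transform import Rotation as R
def Tcw(c,s=None):
    if "view" in c: return np.linalg.inv(c["view"])
    q=np.array(s["eef_rot"]);T=np.eye(4);T[:3,:3]=R.from_quat(q,scalar_first=True).as_matrix();T[:3,3]=s["tool_pos"]
    return T@c["T_tool_cam"]
def pts(c,T,m):
    v,u=np.nonzero(m&(c["range_z"]>0));z=c["range_z"][v,u];K=c["mtx"]
    p=np.c_[(u-K[0,2])*z/K[0,0],(v-K[1,2])*z/K[1,1],z]
    return p@T[:3,:3].T+T[:3,3]
def plane(c,T,uv,z):
    K=c["mtx"];uv=np.atleast_2d(uv);d=np.c_[(uv[:,0]-K[0,2])/K[0,0],(uv[:,1]-K[1,2])/K[1,1],np.ones(len(uv))]@T[:3,:3].T
    o=T[:3,3];return o+d*((z-o[2])/d[:,2])[:,None]
def masks(c):
    h=cv2.cvtColor(c["pixels"],cv2.COLOR_RGB2HSV);H,S,V=[h[...,i].astype(int) for i in range(3)]
    return (H>4)&(H<18)&(S>190)&(V>130),(H>100)&(H<120)&(S>150)&(V>60)
def quat(yaw):  # tool x down, tool z (jaw) at yaw
    x=np.array([0,0,-1.]);z=np.array([np.cos(yaw),np.sin(yaw),0]);y=np.cross(z,x)
    return R.from_matrix(np.c_[x,y,z]).as_quat(scalar_first=True)
E
python3 - <<'E'
from h import *
c=dict(np.load("pics/top.npz"));T=Tcw(c);o,b=masks(c)
box=np.zeros_like(o);box[220:320,225:300]=1
for m in(o&box,b&box):
    p=pts(c,T,m);print(len(p),np.median(p,0).round(3),p.min(0).round(3),p.max(0).round(3))
d=pts(c,T,np.ones_like(o))
e=d[d[:,2]>0.05];e=e[e[:,0]<.45];print("tall near",e.min(0),e.max(0)) 
s=arm.state();print(R.from_quat(s["eef_rot"],scalar_first=True).as_matrix().round(3).tolist())
w=imaging.capture("wrist");print(w["T_tool_cam"].round(3).tolist(),w["mtx"][0,0])
for yaw in np.arange(-180,180,30):
    q=inverse_kinematics([.45,.22,.3],quat(np.radians(yaw)));print(yaw,None if q is None else np.round(q,2))
E
```

```text
86 [0.499 0.21  0.131] [ 0.453  0.196 -0.   ] [0.524 0.263 0.138]
1706 [0.529 0.213 0.018] [ 0.447  0.168 -0.001] [0.573 0.272 0.144]
tall near [ 0.17554561 -0.43661353  0.05003444] [0.44999518 0.53605186 0.38515385]
[[-0.0, -0.931, 0.365], [-0.001, 0.365, 0.931], [-1.0, -0.0, -0.001]]
[[-0.001, -0.301, 0.954, -0.128], [0.001, -0.954, -0.301, 0.077], [1.0, 0.0, 0.001, -0.001], [0.0, 0.0, 0.0, 1.0]] 371.6844868100818
-180 [ 0.45  0.09  0.04  1.52  0.   -1.12]
-150 [ 0.45  0.09  0.04  1.52  0.   -1.64]
-120 [ 0.45  0.09  0.04  1.52  0.   -2.16]
-90 [ 0.45  0.09  0.04  1.52  0.   -2.69]
-60 [0.45 0.09 0.04 1.52 0.   3.07]
-30 [0.45 0.09 0.04 1.52 0.   2.55]
0 [0.45 0.09 0.04 1.52 0.   2.03]
30 [0.45 0.09 0.04 1.52 0.   1.5 ]
60 [0.45 0.09 0.04 1.52 0.   0.98]
90 [0.45 0.09 0.04 1.52 0.   0.45]
120 [ 0.45  0.09  0.04  1.52  0.   -0.07]
150 [ 0.45  0.09  0.04  1.52  0.   -0.59]
```

```bash
python3 - <<'E'
from h import *
ims=[]
for i,(yaw,p) in enumerate([(23,[.49,.22,.30]),(113,[.49,.22,.30])]):
    arm.movep(p,quat(np.radians(yaw)));arm.dwell(.2)
    s=arm.state();c=imaging.capture("wrist");T=Tcw(c,s);np.savez(f"pics/w{i}.npz",T=T,**c)
    ims.append(c["pixels"]);o,b=masks(c)
    P=pts(c,T,o);P=P[P[:,2]>.08];print(len(P),P.mean(0).round(4),P.max(0).round(4),s["t"])
im=np.hstack([cv2.resize(a,(400,300)) for a in ims]);cv2.imwrite("pics/w.png",im[...,::-1])
E
```

```text
79 [0.5081 0.2094 0.132 ] [0.5256 0.2404 0.1363] 1.85
7 [0.5203 0.196  0.1322] [0.5242 0.1998 0.1333] 3.5
```

View pics/w.png

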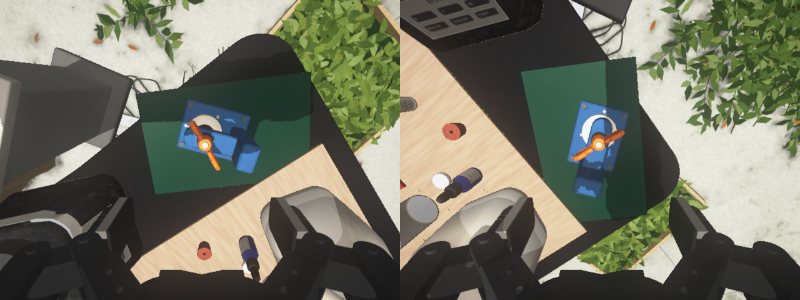

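The left view shows the screw hub at (205,145) with its wings tilted and the column at (245,150). The right view shows the hub at (598,145) with the column below it at (588,185). Next I'll measure both.

```bash
cat >> h.py <<'E'
def orange(c):
    h=cv2.cvtColor(c["pixels"],cv2.COLOR_RGB2HSV).astype(int);H,S,V=h[...,0],h[...,1],h[...,2]
    return (H>3)&(H<19)&(S>135)&(V>110)
def wing(c,T,cx=None):
    o=orange(c);z=c["range_z"];
    K=c["mtx"];v,u=np.mgrid[:480,:640];X=np.stack([(u-K[0,2])*z/K[0,0],(v-K[1,2])*z/K[1,1],z],-1)@T[:3,:3].T+T[:3,3]
    near=np.hypot(X[...,0]-.505,X[...,1]-.22)<.09
    m=(o&near&(X[...,2]>.085)).astype(np.uint8)
    n,l,st,_=cv2.connectedComponentsWithStats(cv2.morphologyEx(m,cv2.MORPH_CLOSE,np.ones((5,5))))
    k=1+np.argmax(st[1:,4]);return (l==k),X
E
python3 - <<'E'
from h import *
for i in(0,1):
    c=dict(np.load(f"pics/w{i}.npz"));T=c["T"];m,X=wing(c,T)
    P=X[m&(c["range_z"]>0)];v,u=np.nonzero(m);r=cv2.minAreaRect(np.c_[u,v].astype(np.float32))
    zt=np.percentile(P[:,2],[5,50,90,98]);print(i,m.sum(),"z",zt.round(4),r)
    Q=P[P[:,2]>zt[1]-.01];mu=Q.mean(0);d=np.linalg.svd(Q[:,:2]-mu[:2],full_matrices=False)[2][0]
    e=(Q[:,:2]-mu[:2])@d;print("mid",mu.round(4),"ang",np.degrees(np.arctan2(d[1],d[0])),"ends",e.min(),e.max(),"bbox mid",(mu[:2]+d*(e.min()+e.max())/2).round(4))
    h=cv2.cvtColor(c["pixels"],cv2.COLOR_RGB2HSV);b=(h[...,0]>98)&(h[...,0]<122)&(h[...,1]>120)
    near=np.hypot(X[...,0]-.51,X[...,1]-.22)<.11
    for a,z in((.13,.15),(.088,.099),(.01,.018)):
        q=X[b&near&(X[...,2]>a)&(X[...,2]<z)]
        if len(q)<20: print(a,len(q));continue
        rr=cv2.minAreaRect((q[:,:2]*1000).astype(np.float32));print(a,len(q),np.median(q[:,2]).round(4),np.round(rr[0],1),np.round(rr[1],1),round(rr[2],1))
c=dict(np.load("pics/top.npz"));p=pts(c,Tcw(c),np.ones((480,640),bool))
j=p[(p[:,2]>.1)&(np.hypot(p[:,0]-.5,p[:,1]-.22)<.25)&(np.hypot(p[:,0]-.5,p[:,1]-.22)>.09)];print("tall neighbours",len(j),j.min(0),j.max(0), np.hypot(j[:,0]-.5,j[:,1]-.22).min())
E
```

```text
0 947 z [0.1136 0.1296 0.1353 0.1364] ((329.3866882324219, 231.99911499023438), (89.72058868408203, 23.620075225830078), 67.2490234375)
mid [0.4951 0.2193 0.1294] ang -37.01186392637318 ends -0.0373270453382692 0.039452804343225636 bbox mid [0.496  0.2187]
0.13 1341 0.1395 [553.2 226.7] [24.7 39. ] 9.0
0.088 1782 0.0947 [512.7 219.7] [98.1 34.8] 12.3
0.01 2977 0.0157 [511.5 220.4] [115.9  89.2] 8.2
1 1130 z [0.1129 0.1246 0.135  0.1364] ((316.3000183105469, 228.10003662109375), (24.59674644470215, 91.67878723144531), 63.43495178222656)
mid [0.4936 0.2173 0.1271] ang -36.90867943200383 ends -0.03771841508666511 0.038978739524420825 bbox mid [0.4941 0.2169]
0.13 1056 0.1397 [553.2 226.8] [24.2 37. ] 7.2
0.088 1562 0.0949 [503.1 218.5] [77.4 31. ] 10.4
0.01 3105 0.0158 [511.3 219.8] [115.6  88.6] 8.4
tall neighbours 2765 [ 0.33810462 -0.0109429   0.10004133] [0.74858202 0.20151493 0.23174342] 0.19820828198901144
```

```bash
cat >> h.py <<'E'
A=np.array([.495,.218]);PY=np.radians(8.3);Q=quat(PY+np.pi/2);ZT=.106
def cen(phi,gap=0.,r=.028):
    a=np.radians(phi);w=np.array([np.cos(a),np.sin(a)]);n=np.array([np.sin(a),-np.cos(a)])
    s=.0145*abs(n[1])+.011*abs(n[0])+.0033
    p=r*w-n*(s+gap);c,d=np.cos(PY),np.sin(PY);return A+[c*p[0]-d*p[1],d*p[0]+c*p[1]]
def at(phi,tip,gap=0.):return [*cen(phi,gap),tip+arm.tip_extent]
def F():return np.array(arm.state()["wrist_force"])
def stroke(a,b,f0,step=15,lim=8,feed=.05):
    n=int(np.ceil(abs(a-b)/step))
    for phi in np.linspace(a,b,n+1)[0:]:
        arm.move_linear(at(phi,ZT),feed=feed);f=F()-f0
        print("phi",round(phi,1),f.round(1),"t",round(arm.state()["t"],2))
        if np.linalg.norm(f)>lim: print("LIMIT");return phi
    return b
def raise_():
    p=arm.state()["tool_pos"];arm.move_linear([p[0],p[1],.150+arm.tip_extent],feed=.15)
E
python3 - <<'E'
from h import *
arm.clamp();s=arm.state();c=imaging.capture("wrist");z=c["range_z"]
K=c["mtx"];v,u=np.nonzero((z>0)&(z<.2));zz=z[v,u]
p=np.c_[(u-K[0,2])*zz/K[0,0],(v-K[1,2])*zz/K[1,1],zz]@c["T_tool_cam"][:3,:3].T+c["T_tool_cam"][:3,3]
p=p[(abs(p[:,1])<.03)&(abs(p[:,2])<.05)];print(arm.tip_extent,s["gripper_width"],"tip x",np.percentile(p[:,0],[50,99,100]).round(4))
t=p[p[:,0]>-.01];print("tip extents y,z",t[:,1:].min(0),t[:,1:].max(0))
arm.movep(at(134.7,.150,.008),Q);arm.dwell(.2);print(arm.state()["t"],F())
cv2.imwrite("pics/shut.png",c["pixels"][...,::-1])
E
```

```text
0.014 0.0016790216693229043 tip x [-0.0562  0.0021  0.0106]
tip extents y,z [ 0.00625452 -0.01393209] [0.01210122 0.01341948]
5.1833 [-0.76065323  0.77241567 -0.15151845]
```

View pics/shut.png

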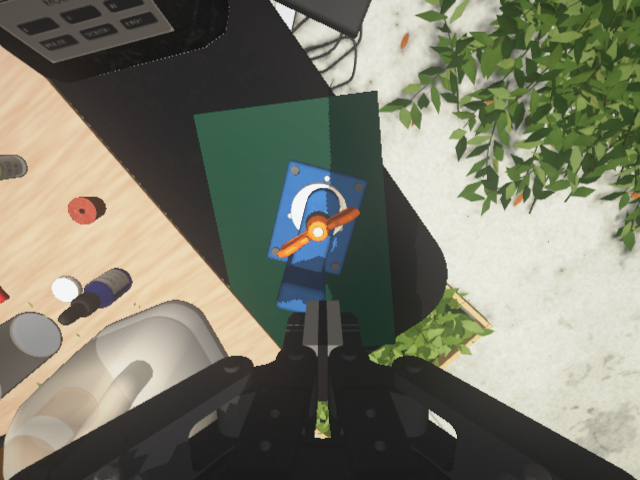

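With the fingers shut, the tip extent (about 11–14 mm) and the finger section (about 28 × 22 mm) match the assumptions. The screw hub is at (318,230). First stroke next.

```bash
python3 - <<'E'
from h import *
f0=F();arm.move_linear(at(134.7,ZT,.008),feed=.1);print("down",(F()-f0).round(1))
e=stroke(134.7,45,f0)
arm.move_linear(at(e,ZT,.006),feed=.05);raise_()
arm.move_linear(at(225,.150,.008),feed=.2);arm.dwell(.1)
s=arm.state();c=imaging.capture("wrist");T=Tcw(c,s);m,X=wing(c,T);P=X[m&(c["range_z"]>0)]
d=np.linalg.svd(P[:,:2]-P[:,:2].mean(0),full_matrices=False)[2][0]
print("ang press",(np.degrees(np.arctan2(d[1],d[0]))-8.3)%180,m.sum(),np.percentile(P[:,2],98),s["t"])
cv2.imwrite("pics/s1.png",c["pixels"][...,::-1])
E
```

```text
down [ 0.8 -1.2  0.9]
phi 134.7 [ 0.1 -0.7 -0.2] t 6.08
phi 119.7 [-0.8  0.   1.5] t 6.43
phi 104.8 [-0.3 -1.7  0.5] t 6.8
phi 89.8 [ 1.1 -1.1  0.7] t 7.17
phi 74.9 [ 0.6 -0.6  0.7] t 7.44
phi 60.0 [-0.  -0.   0.1] t 7.73
phi 45.0 [-0.4 -0.3 -0.1] t 8.04
ang press 55.08280277074961 3238 0.13449580820087773 9.4
```

View pics/s1.png

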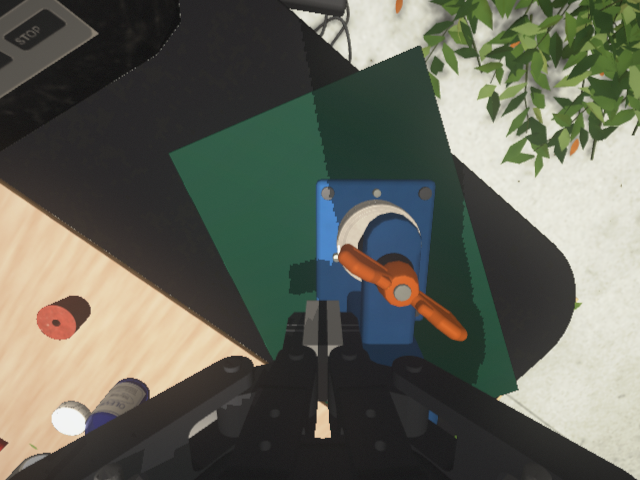

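The wing now stands at about 55° (other end 235°), with its outer end at (345,250). The finger sits behind it at (322,330). The height agrees too. Now stroke 2.

```bash
python3 - <<'E'
from h import *
arm.move_linear(at(238,.150,.008),feed=.1);arm.dwell(.1)
f0=F();arm.move_linear(at(238,ZT,.008),feed=.1);print("down",(F()-f0).round(1))
e=stroke(232,40,f0,step=16)
arm.move_linear(at(e,ZT,.006),feed=.05);raise_()
arm.move_linear(at(238,.150,.008),feed=.2);arm.dwell(.1)
s=arm.state();c=imaging.capture("wrist");T=Tcw(c,s);m,X=wing(c,T);P=X[m&(c["range_z"]>0)]
d=np.linalg.svd(P[:,:2]-P[:,:2].mean(0),full_matrices=False)[2][0]
print("ang press",(np.degrees(np.arctan2(d[1],d[0]))-8.3)%180,m.sum(),np.percentile(P[:,2],98),s["t"])
cv2.imwrite("pics/s2.png",c["pixels"][...,::-1])
E
```

```text
down [ 0.5 -0.1  0.3]
phi 232.0 [ 1.3 -0.3  0.4] t 10.76
phi 216.0 [ 1.  -0.3 -0. ] t 11.09
phi 200.0 [ 0.9 -0.8  0.7] t 11.45
phi 184.0 [ 0.2 -0.8 -0.1] t 11.82
phi 168.0 [ 0.9 -0.5  0.6] t 12.14
phi 152.0 [1.5 0.2 1. ] t 12.46
phi 136.0 [0.8 0.5 0.4] t 12.8
phi 120.0 [-0.4  0.7  0. ] t 13.17
phi 104.0 [0.4 0.4 1.3] t 13.55
phi 88.0 [ 0.   0.3 -0.4] t 13.93
phi 72.0 [-0.2  0.3  0.1] t 14.2
phi 56.0 [0.6 1.4 0.2] t 14.51
phi 40.0 [0.1 1.9 0.6] t 14.84
ang press 49.34734787417695 2949 0.13039861064299627 16.1917
```

View pics/s2.png

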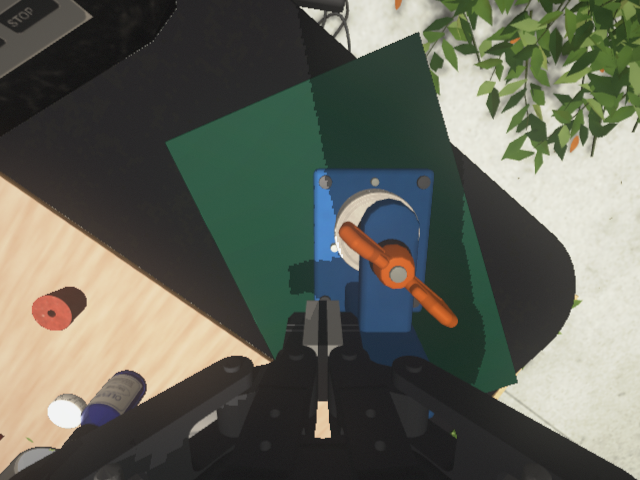

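The screw has sunk about 4 mm as expected, and the wing is at about 229° again, with its end at (345,230). Final stroke now, in small force-checked steps near the stop.

```bash
python3 - <<'E'
from h import *
f0=F();arm.move_linear(at(238,ZT,.008),feed=.1);print("down",(F()-f0).round(1))
e=stroke(228,105,f0,step=16)
if e==105:
    arm.dwell(.2);f0=.5*f0+.5*F()
    e=stroke(102,66,f0,step=3,lim=6,feed=.02)
    arm.dwell(.3);print("held",(F()-f0).round(1))
arm.move_linear(at(e,ZT,.012),feed=.05);raise_()
arm.movep([.46,.22,.30],Q);arm.dwell(.3)
s=arm.state();c=imaging.capture("wrist");T=Tcw(c,s);np.savez("pics/w3.npz",T=T,**c);m,X=wing(c,T);P=X[m&(c["range_z"]>0)]
d=np.linalg.svd(P[:,:2]-P[:,:2].mean(0),full_matrices=False)[2][0]
print("ang press",(np.degrees(np.arctan2(d[1],d[0]))-8.3)%180,m.sum(),np.percentile(P[:,2],98),s["t"])
o=imaging.capture("scene")["pixels"][130:290,310:470]
im=np.hstack([c["pixels"][100:400,100:500],cv2.resize(o,(300,300),interpolation=2)]);cv2.imwrite("pics/s3.png",im[...,::-1])
E
```

```text
down [ 1.3 -0.3  0.1]
phi 228.0 [-1.1 -1.2  0.3] t 17.24
phi 212.6 [ 0.2 -1.7  1.1] t 17.57
phi 197.2 [-0.6 -0.2  0.2] t 17.93
phi 181.9 [-1.  -1.1  0.3] t 18.29
phi 166.5 [-0.5 -1.9  0. ] t 18.59
phi 151.1 [-0.1 -1.3  0.6] t 18.91
phi 135.8 [ 0.1 -1.3  0.7] t 19.25
phi 120.4 [-0.8  0.2 -0.1] t 19.61
phi 105.0 [-0.2 -1.   0.2] t 19.98
phi 102.0 [-1.  -2.3 -0.2] t 20.45
phi 99.0 [-1.4 -1.9  0.3] t 20.72
phi 96.0 [-1.4 -2.1 -0.4] t 20.98
phi 93.0 [-0.6 -1.3 -0.1] t 21.25
phi 90.0 [-1.  -0.6  0. ] t 21.52
phi 87.0 [-0.4 -2.2 -0.1] t 21.77
phi 84.0 [-2.4 -2.6  0.3] t 22.02
phi 81.0 [-2.9 -2.5  1.3] t 22.27
phi 78.0 [-3.3 -4.   1. ] t 22.52
phi 75.0 [-3.9 -3.1  1.8] t 22.77
phi 72.0 [-6.2 -3.7  1.4] t 23.02
LIMIT
held [-5.4 -3.7  2.4]
ang press 89.94483228364392 1188 0.1274843806492532 25.0667
```

View pics/s3.png

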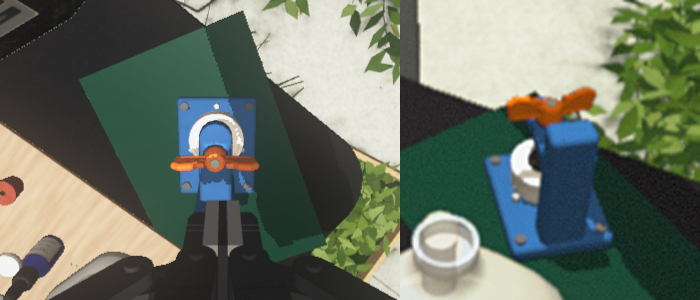

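The wings stand across the press at 89.9° (hub at (215,163)), the tin is still between its pins, and the gripper is clear. Handing in.

```bash
python3 -c "
from cell import arm,order
print(arm.state()['t']);print(order.hand_in())"
```

```text
25.1667
the job is handed in; nothing more can be done
None
```

The wing screw is wound fully down, and I handed the job in at 25 s of the 64 s allowed. I pushed the wings round in three clockwise strokes with the shut fingertips over the open side of the press, lifting clear and going back between strokes. At the stop I pushed until the change in wrist force reached about 7 N.

**Screw position:** after release the wings measured 89.9° in the press frame, and the stop is at 90°. The wing tops were at about 126 mm after correcting for depth offset; about 125 mm is expected when fully down.

**Tin and bystanders:** in the last images the tin still stood between its pins under the foot. The red bung, the cap and the dropper bottle showed no visible change. The vial was out of view at the end, but the arm never went near it. I did not measure the tin's position or the bystanders' positions again.

**Forces and clearance:** the forces during the free strokes stayed near 1 to 2 N. The gripper finished about 16 cm above the press, touching nothing.

**Disagreement:** one rough mid-job angle read about 10° beyond where the finger should have pushed the wing. I put that down to the depth view catching the wings' sides, and allowed extra clearance for it. No check failed.

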